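# Empty the drop-bottom vial hopper into the tray and bolt it shut

### The arm

A 6-joint arm with a two-finger parallel gripper is mounted at the origin on the work surface. World frame = base frame: x ahead of the robot, y to its left, z up, the work surface at z = 0. Lengths are in m, angles in rad, forces in N, time in s.
With the tool pointing down it reaches from about 0.35 to 0.975 m from the base axis. Payload 4.9 kg.
Tool frame: the origin (TCP) lies at the very end of the fingers, on their centre line; the grasp point (between the pads) lies 19 mm behind it (grasp_offset is the distance from the TCP to the grasp point, in m); x points along the fingers, y is the direction in which the jaws open and shut, and the axes are right-handed (so a half turn about x gives the same grasp; the last joint's range is limited). The gripper opens to 85 mm and grips with 20 to 120 N. Pads are 22 mm wide; open, the fingers measure 114 mm over their backs; the gripper's body (76 mm by 85 mm) begins 54 mm behind the grasp point. The pads swing forward as they close: fully open they stand 13 mm farther back than shut.
Start: joints at [-1.43, 0.053, 1.613, -0, 1.476, -0.119], TCP at [0.161, -0.604, 0.231] pointing down, gripper open.
Joint ranges: [-3.01, 3.01], [-1.01, 2.22], [0.06, 2.58], [-1.02, 4.17], [0.09, 2.62], [-3.14, 3.14]. Speed limits (rad/s): [2.57, 2.57, 3.14, 3.14, 3.14, 3.14].

### API

Orientations are given as a rotation vector (axis times angle).
In Python, from station import get_obs, get_image, camera_model, finish_job, grasp_offset gives the robot as it stands.
- The arm moves only by the shell command python3 -m crank 'ROWS' [OPENING] [FORCE]. ROWS is JSON, a list that holds one entry, the list of rows, each a list of 4 numbers: the shift along the world's x, y, z in m, then the turn about the world's z in degrees. In form: [[[dx, dy, dz, turn], ...]]. A call has 1 to 5 rows; each row is the pose to reach, as a shift and turn from the pose commanded when the call began; what a row does not reach only later rows make up. A row lasts 1/12 s, in which the tool goes at most 41.7 mm and 7.16 degrees, less where a joint would pass 70% of its speed; a pose out of reach is approached as far as the arm can. A call with a gripper value outside its range is refused whole. OPENING is the opening, from 0 (shut) to 1 (fully open), set as the call begins (- or left out, the last holds). The fingers move at their own pace and stop on an object; FORCE is the grip in N (left out, the last holds). Time passes only in rows, so rows that repeat a pose let the fingers close. It gives the time, the measured TCP pose, the force and the opening at its end, in the units of the state.
- get_obs(): the state, without advancing time (a new reading comes with each control period).
- get_image(name): name is "scene" or "side" or "wrist"; returns (picture, depth): 420x560x3 uint8, red, green, blue; 420x560 float32, m along the optical axis (not along the pixel's ray), 0 where there is no reading.
- camera_model(name): a dict with "fx", "fy", "cx", "cy" (pixels), "k1" (the pictures are not rectified: a ray, as slopes to the right and down, at radius r is drawn at 1 + k1 r^2 times it, then the intrinsics apply), "xyz" and "attitude" of the camera in the world. Camera axes: x right, y down, z forward; pixel columns grow to the right and rows downward; lengths in m; the calibration is good to about 2 mm. A picture is of the moment at which its call begins: read the wrist's pose just before it. camera_model takes no time and is no camera call; for the wrist camera it gives the pose at the moment of the call.
- finish_job(): hands the job in, once; it reports no verdict.
The state is a dict: "t": time; "q": joint angles; "dq": joint speeds; "effort": joint torques, N m; "tool_pos": TCP position; "tool_rot": TCP orientation; "contact_force": force on the tool from outside, world axes, zero at the start; "wrist_torque": the same for the moment, N m; "opening": finger opening in m.
Only numpy, scipy, OpenCV 4.12 (cv2) and the standard library are available. Lean on these libraries where they do the work, as an engineer would, in place of code of your own. Each camera call takes 0.05 s, during which the arm holds its last target.

### The job

Put the shallow steel tray flat on the table squarely under the hopper, so that the whole mouth is over it, then draw the slide bolt and swing the hopper's trap door wide open with its ball lever, keeping it open until all six vials have dropped into the tray. Swing the door fully shut again and slide the bolt all the way home in front of the lever; leave the tray with the vials where it is, still under the hopper, and do not disturb the other things on the table.

Things in the scene. Friction and masses are not known exactly. Their poses are not given: they have to be found in the camera images.
- hopper: Sheet-steel hopper hung on an aluminium-profile stand, fixed. Origin on the table under the mouth's centre; z up, x away from the robot to the stand posts, y to the lever and bolt; turned at most 0.12 rad from the world axes. Chute 106 (x) by 96 (y) mm outside, z 177 to 312 (back wall leaning out to x 79 at the rim); its front wall, outside at x -53, runs on down to z 125 as a deflector. Mind the hand's room in front of it. The tray can come in from the front or the -y side.
- mouth (a point): Centre of the hopper's mouth: hopper x 0, y 0, z 170. Inside it is 100 (x) by 90 (y) mm. The vials roll off the opening door's front edge and are turned down by the prolonged front wall; they land under the front half of the mouth.
- stand (a point): Middle between the stand's two 30 mm square posts, on the table, at hopper x 175; posts at y +-90, front faces at x 160, foot plates from x 157. Their crossbar, 30 mm square, lies at z 242 to 272, y -105 to 230. Nothing else of the hopper is lower than z 125 when the door is shut.
- trapdoor (a joint): Trap door, shaft and lever, one rigid piece. 0 = shut (lever upright, against a stop), 1.3 rad = end stop, door hanging steeply: the lever swings towards the robot (-x) and down, the door's free front edge down to 70 mm above the table. Stiff: stays where left, needs about 2 N at the ball. With the bolt home it cannot open beyond 0.05 rad.
- hinge (a point): On the axis of the trap door's shaft, which runs along hopper y through hopper x 50, z 170 (this point: y 130, beside the lever's foot). The door, 99 mm long, is hinged here at its far (+x) edge.
- lever_ball (a point): Centre of the black ball, diameter 30, on the lever's end, 125 mm from the shaft axis, hopper y 130. Shut: x 50, z 295; full open: x -70, z 203. Held from above by its +y and -y sides it turns between the fingers through the whole swing. Lever bar 12 by 10 mm. Free beside it from y 50 to y 198 (home bolt's stem).
- bolt (a joint): Slide bolt: 8 mm rod along hopper y at hopper x 37, z 235, crossing just in front (-x) of the shut lever. Value in m: 0 = home, 0.030 = fully drawn towards +y; it clears the lever when drawn more than 0.021. It goes home only with the door within about 0.04 rad of shut. Friction 1.5 N, stays where left.
- bolt_grip (a point): Grip point on the bolt's upright round steel stem (diameter 12, top at z 281): on its axis at hopper x 37, z 267; y 205 with the bolt home, y 235 when drawn. The stem is free above z 250; the straps that guide the rod reach up to z 248 and out to y 192. The crossbar's front face is at x 160.
- tray: Shallow open stainless tray, loose, about 0.36 kg. Origin under its centre, z up. 260 (x) by 160 (y) by 45 high, walls and floor 3, flat rim (4 thick) standing out 8 all round the top. Wall's inside to rim's outer edge: 11 mm, its middle at the -x end at tray x -132.5. Starts on the table at the hopper's -y side, within 0.4 rad of the world's axes. Slides easily.
- vial1: Capped plastic sample vial, a 13 mm diameter, 46 mm long cylinder, 12 g; origin at its middle, x along its axis. Starts lying on the shut trap door in the hopper.
- vial2: Capped plastic sample vial, a 13 mm diameter, 46 mm long cylinder, 12 g; origin at its middle, x along its axis. Starts lying on the shut trap door in the hopper.
- vial3: Capped plastic sample vial, a 13 mm diameter, 46 mm long cylinder, 12 g; origin at its middle, x along its axis. Starts lying on the shut trap door in the hopper.
- vial4: Capped plastic sample vial, a 13 mm diameter, 46 mm long cylinder, 12 g; origin at its middle, x along its axis. Starts lying on the shut trap door in the hopper.
- vial5: Capped plastic sample vial, a 13 mm diameter, 46 mm long cylinder, 12 g; origin at its middle, x along its axis. Starts lying on the shut trap door in the hopper.
- vial6: Capped plastic sample vial, a 13 mm diameter, 46 mm long cylinder, 12 g; origin at its middle, x along its axis. Starts lying on the shut trap door in the hopper.
- tip_box: Bystander: closed pipette-tip box 124 by 86 by 75 mm, origin under its centre. Leave alone.
- jar: Bystander: amber jar with black cap, diameter 56, 62 high, origin under its centre. Leave alone.
- lens_can: Bystander: black and aluminium lens can, diameter 47, 54 high, origin under its centre. Leave alone.
- solvent_bottle: Bystander: white plastic bottle, diameter 64, 150 high, origin under its centre. Leave alone.
- spatula: Bystander: steel spatula 190 mm long lying flat. Leave alone.
- dishes: Bystander: covered glass dish, diameter 94, 24 high, origin under its centre. Leave alone.

How it is judged:
By the outcome, as a careful person would: the job done as asked, in the order asked, and still so for the second after the job is handed in, with the robot touching nothing.
It also fails if it takes over 72 s, if anything falls off the work surface, if the arm or the gripper's body presses on something with over 40 N, if the wrist force passes 120 N, or if a joint passes its speed limit or range.

## Working session

There is one attempt and no reset: what is moved stays moved. The work goes in short steps, Python scripts to look and compute and a shell command to move; the robot and the scene stay as the last step left them, time stands still between calls to the robot, and variables do not carry over. Pictures are saved under pics/ and viewed, and the job is handed in when it is done.

```bash
ls; mkdir -p pics; python3 - <<'E'
from station import *
import cv2
print(get_obs()); print(grasp_offset if not callable(grasp_offset) else grasp_offset())
for n in ["scene","side","wrist"]:
    print(n,camera_model(n))
    im,d=get_image(n); cv2.imwrite(f"pics/{n}0.png",im[:,:,::-1])
    import numpy as np; np.save(f"pics/{n}0.npy",d)
E
```

```text
pics
{'t': 0.0, 'q': array([-1.43000104e+00,  5.33202649e-02,  1.61431798e+00, -2.26795524e-05,
        1.47595952e+00, -1.18963816e-01]), 'dq': array([-0.00187727, -0.00200628, -0.00178094, -0.00145199,  0.00119278,
       -0.00273267]), 'effort': array([ 2.13986190e-03, -3.93684912e+01, -3.70175564e+01, -3.29107297e-05,
        6.94330796e-03, -3.42931401e-05]), 'tool_pos': array([ 0.16045796, -0.60340731,  0.23007136]), 'tool_rot': array([ 2.0836978 ,  0.27427664, -2.08379123]), 'contact_force': array([ 0.25107862,  0.79386376, -0.02794546]), 'wrist_torque': array([ 0.00264918, -0.01684077,  0.01829209]), 'opening': 0.08567821932369724}
0.0187
scene {'fx': 424.0559660421802, 'fy': 424.0559660421802, 'cx': 280.939407951192, 'cy': 205.83170890885108, 'k1': -0.11065840238935404, 'xyz': array([1.16602797, 0.26730389, 1.23366759]), 'attitude': array([-1.46324746, -2.32800385,  0.71761664])}
side {'fx': 465.7806172903859, 'fy': 465.7806172903859, 'cx': 276.97798616293755, 'cy': 207.6183175517981, 'k1': -0.026678538068133948, 'xyz': array([0.06660109, 1.12634268, 0.9873863 ]), 'attitude': array([-0.50192084,  2.54255918, -1.40388577])}
wrist {'fx': 308.0964735604251, 'fy': 308.0964735604251, 'cx': 280.3347557334797, 'cy': 210.9542391663394, 'k1': -0.04908241530073253, 'xyz': array([ 0.23893694, -0.58199479,  0.37244314]), 'attitude': array([ 2.27765139, -1.75145868, -0.28637858])}
```

View pics/scene0.png

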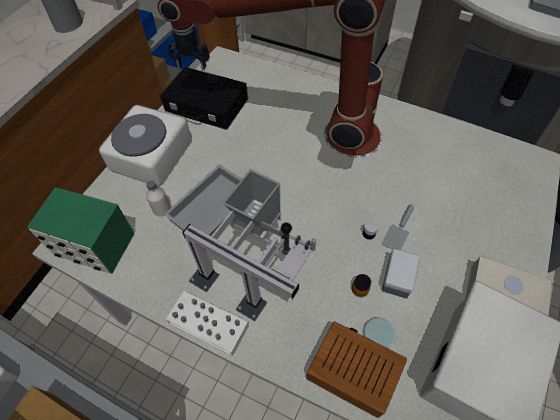

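View pics/side0.png

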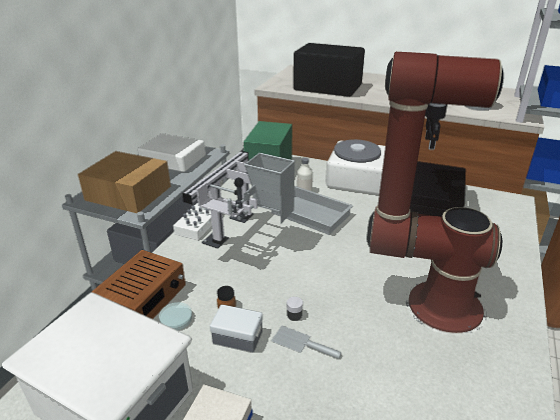

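View pics/wrist0.png

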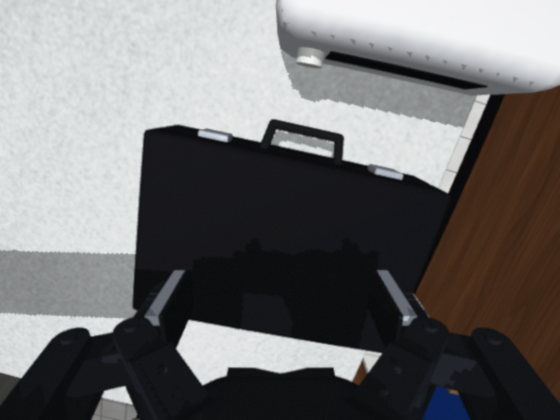

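The scene picture shows the hopper around (255,200), the ball at (287,229) and the tray at (208,198), partly hidden behind the hopper. Next I'll make helpers and enlarge the crops.

```bash
cat > h.py <<'E'
import numpy as np, cv2
from scipy.spatial.transform import Rotation as R
from station import *
def und(c,u,v):
    p=np.stack([(np.asarray(u,float)-c['cx'])/c['fx'],(np.asarray(v,float)-c['cy'])/c['fy']],-1)
    q=p.copy()
    for _ in range(10): q=p/(1+c['k1']*(q**2).sum(-1,keepdims=True))
    return q
def cloud(c,d,u=None,v=None):
    if u is None:
        v,u=np.mgrid[0:d.shape[0],0:d.shape[1]]
    q=und(c,u,v); z=d[np.asarray(v).astype(int),np.asarray(u).astype(int)]
    P=np.concatenate([q*z[...,None],z[...,None]],-1)
    return P@R.from_rotvec(c['attitude']).as_matrix().T+c['xyz']
def onplane(c,u,v,h):
    q=und(c,u,v); r=np.concatenate([q,np.ones(q.shape[:-1]+(1,))],-1)@R.from_rotvec(c['attitude']).as_matrix().T
    return c['xyz']+r*((h-c['xyz'][2])/r[...,2:3])
def proj(c,P):
    p=(np.asarray(P)-c['xyz'])@R.from_rotvec(c['attitude']).as_matrix()
    q=p[...,:2]/p[...,2:3]; q=q*(1+c['k1']*(q**2).sum(-1,keepdims=True))
    return q*c['fx']+[c['cx'],c['cy']]
E
python3 - <<'E'
from h import *
for n,(x0,y0,x1,y1) in dict(scene=(150,150,350,330),side=(150,110,370,260)).items():
    im=cv2.imread(f"pics/{n}0.png"); d=np.load(f"pics/{n}0.npy"); c=camera_model(n)
    cv2.imwrite(f"pics/{n}0z.png",cv2.resize(im[y0:y1,x0:x1],None,fx=3.6,fy=3.6,interpolation=cv2.INTER_CUBIC)[:600,:800])
    P=cloud(c,d)
    print(n,[P[v,u].round(3) for u,v in ([(430,150),(300,300)])], proj(c,P[200,200]))
    # table plane check
    m=np.abs(P[...,2])<0.01; print(m.sum(), np.median(P[m][:,2]))
E
```

```text
scene [array([-0.058,  0.302, -0.003]), array([ 0.716,  0.097, -0.   ])] [200. 200.]
84445 -0.0005769567803781683
side [array([ 0.184, -1.282, -0.078]), array([0.389, 0.19 , 0.054])] [200. 200.]
65999 0.001120632229231533
```

View pics/scene0z.png

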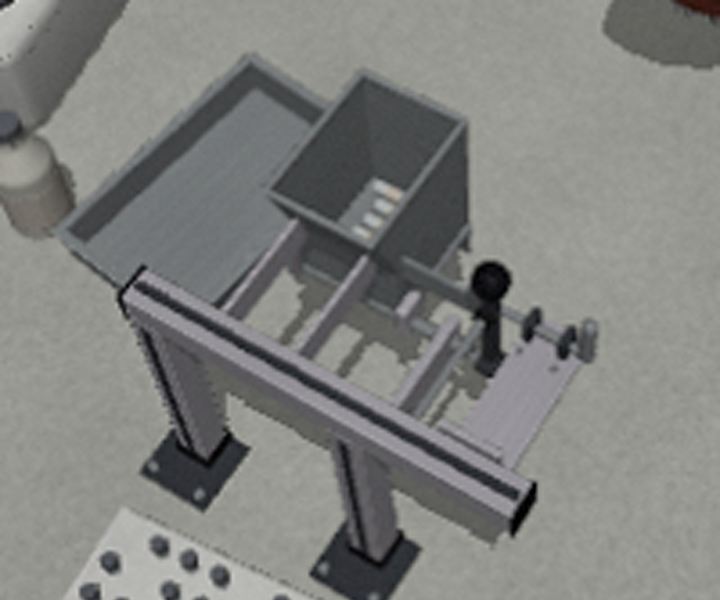

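View pics/side0z.png

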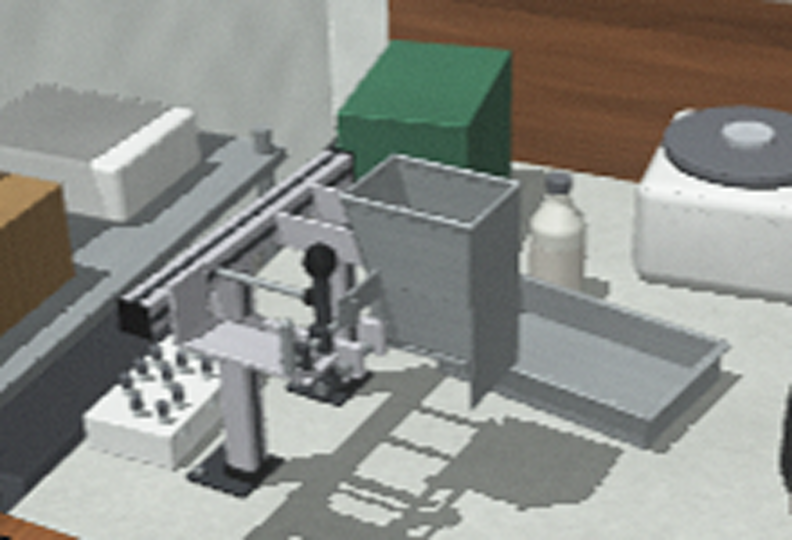

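```bash
python3 - <<'E'
from h import *
cs,cd=camera_model("scene"),camera_model("side")
def tri(a,b):
    # two ray nearest
    o=[];dd=[]
    for c,p in((cs,a),(cd,b)):
        x=onplane(c,[p[0]],[p[1]],0)[0]; v=x-c['xyz']; o.append(c['xyz']); dd.append(v/np.linalg.norm(v))
    A=np.stack([dd[0],-dd[1]],1); s=np.linalg.lstsq(A,o[1]-o[0],rcond=None)[0]
    p,q=o[0]+s[0]*dd[0],o[1]+s[1]*dd[1]; return ((p+q)/2).round(4),np.linalg.norm(p-q).round(4)
# ball by dark mask
ctr={}
for n,c,(x0,y0,x1,y1) in(("scene",cs,(275,218,300,236)),("side",cd,(228,174,250,190))):
    im=cv2.imread(f"pics/{n}0.png"); g=im.max(2)[y0:y1,x0:x1]; m=(g<60).astype(np.uint8)
    m=cv2.morphologyEx(m,cv2.MORPH_OPEN,cv2.getStructuringElement(2,(5,5)))
    cn=max(cv2.findContours(m,0,2)[0],key=cv2.contourArea); (a,b),r=cv2.minEnclosingCircle(cn); M=cv2.moments(m,True)
    ctr[n]=(M['m10']/M['m00']+x0,M['m01']/M['m00']+y0); print(n,a+x0,b+y0,r,ctr[n])
    P=cloud(c,np.load(f"pics/{n}0.npy"))[y0:y1,x0:x1][m>0]; print(P.mean(0), np.median(P,0))
print("ball",tri(ctr["scene"],ctr["side"]))
S=[(251.4,169.4),(279.7,183.9),(225,202.8),(257,219.4)]
D=[(294.4,160.6),(280.6,172.8),(260.6,153.1),(245.8,162.2)]
loc=np.array([[-53,-48],[-53,48],[79,-48],[79,48]])/1000
def fit(L,W):
    lc,wc=L.mean(0),W.mean(0); a=L-lc;b=W-wc
    t=np.arctan2((a[:,0]*b[:,1]-a[:,1]*b[:,0]).sum(),(a*b).sum())
    Rm=np.array([[np.cos(t),-np.sin(t)],[np.sin(t),np.cos(t)]]); o=wc-Rm@lc
    return t,o,np.abs(W-(L@Rm.T+o)).max()
for n,c,p in(("scene",cs,S),("side",cd,D)):
    W=onplane(c,*np.array(p).T,0.312)[:,:2]; print(n,W.round(4).tolist(),fit(loc,W))
for a,b in zip(S,D): print(tri(a,b))
# tray rim corners
TS=[(250*1/3.6+150,55/3.6+150),(60/3.6+150,235/3.6+150)]
for p in TS: print("trS",onplane(cs,[p[0]],[p[1]],.045))
TD=[(150+725/3.6,110+345/3.6),(150+648/3.6,110+442/3.6),(150+522/3.6,110+275/3.6)]
for p in TD: print("trD",onplane(cd,[p[0]],[p[1]],.045))
E
```

```text
scene 285.5 229.1666669845581 6.3465776443481445 (285.651376146789, 228.77981651376146)
[0.66344072 0.0237869  0.29373105] [0.66583528 0.02478448 0.30200062]
side 238.5 182.5 4.527792930603027 (238.55, 182.28333333333333)
[0.65497263 0.02337716 0.29807988] [0.65362054 0.02730971 0.30159709]
ball (array([0.6599, 0.0208, 0.2932]), np.float64(0.0074))
scene [[0.541, -0.1404], [0.5525, -0.0471], [0.6702, -0.1503], [0.6795, -0.0499]] (np.float64(-0.07022892957890964), array([ 0.59787034, -0.09601325]), np.float64(0.004176735367221407))
side [[0.5396, -0.1524], [0.5493, -0.0573], [0.6648, -0.163], [0.6813, -0.0832]] (np.float64(-0.14343056420996428), array([ 0.59588057, -0.11213863]), np.float64(0.007894838373053326))
(array([ 0.5387, -0.1425,  0.314 ]), np.float64(0.0073))
(array([ 0.5494, -0.0498,  0.3128]), np.float64(0.0077))
(array([ 0.6654, -0.1548,  0.3117]), np.float64(0.0105))
(array([ 0.6753, -0.0546,  0.3198]), np.float64(0.0189))
trS [[ 0.39256729 -0.37270122  0.045     ]]
trS [[ 0.65562326 -0.42449834  0.045     ]]
trD [[ 0.38739317 -0.37655289  0.045     ]]
trD [[ 0.41079384 -0.17461913  0.045     ]]
trD [[ 0.64051805 -0.43706167  0.045     ]]
```

```bash
python3 - <<'E'
from h import *
o=get_obs(); M=R.from_rotvec(o['tool_rot']).as_matrix(); print(M.round(3))
c=camera_model("wrist"); C=R.from_rotvec(c['attitude']).as_matrix(); print(C.round(3)); print((M.T@(c['xyz']-o['tool_pos'])).round(4)); print((M.T@C).round(3))
E
```

```text
[[-0.     0.257 -0.966]
 [ 0.002 -0.966 -0.257]
 [-1.    -0.002 -0.   ]]
[[ 0.257 -0.917 -0.306]
 [-0.967 -0.244 -0.08 ]
 [-0.001  0.317 -0.949]]
[-0.1423 -0.0008 -0.0814]
[[-0.    -0.317  0.948]
 [ 1.    -0.     0.   ]
 [ 0.     0.948  0.317]]
```

```bash
python3 - <<'E'
from h import *
for n in("scene","side"):
    c=camera_model(n); P=cloud(c,np.load(f"pics/{n}0.npy"))
    m=(P[...,2]>0.260)&(P[...,2]<0.285)&(P[...,0]>0.73)&(P[...,0]<0.85)&(P[...,1]>-.28)&(P[...,1]<.2)
    q=P[m]; xy=q[:,:2].astype(np.float32)
    l=cv2.fitLine(xy,cv2.DIST_HUBER,0,.01,.01).ravel(); print(n,len(q),l, np.arctan2(-l[0],l[1]), xy.min(0),xy.max(0),np.median(q[:,2]))
    # rim
    m=(P[...,2]>0.300)&(P[...,2]<0.325)&(P[...,0]>0.5)&(P[...,0]<0.72)&(P[...,1]>-.2)&(P[...,1]<-0.01)
    print(m.sum(), cv2.minAreaRect(P[m][:,:2].astype(np.float32)))
    # tray rim/wall
    m=(P[...,2]>0.037)&(P[...,2]<0.055)&(P[...,0]>0.33)&(P[...,0]<0.7)&(P[...,1]>-.45)&(P[...,1]<-0.15)
    print(m.sum(), cv2.minAreaRect(P[m][:,:2].astype(np.float32)))
E
```

```text
scene 1710 [ 0.08457507  0.9964171   0.7786341  -0.07001206] -0.08467623 [ 0.73048943 -0.22562286] [0.8107077  0.11346707] 0.2711103127302697
467 ((0.6119116544723511, -0.10472075641155243), (0.10121360421180725, 0.136850506067276), 84.9402084350586)
536 ((0.5381665229797363, -0.3252965807914734), (0.1806463748216629, 0.28025251626968384), 78.43171691894531)
side 725 [ 0.09977172  0.9950104   0.7646879  -0.05523806] -0.09993799 [ 0.7300399  -0.22820973] [0.80641484 0.11250898] 0.27230100046367534
481 ((0.6106030941009521, -0.10442521423101425), (0.10657735913991928, 0.136583611369133), 84.74307250976562)
409 ((0.5313265323638916, -0.3247917592525482), (0.1906718909740448, 0.2629769742488861), 78.21622467041016)
```

```bash
python3 -m crank '[[[0.04,0.04,0.025,7],[0.08,0.08,0.05,14],[0.115,0.115,0.07,21],[0.145,0.15,0.08,28],[0.175,0.19,0.09,35]]]' 1; python3 -m crank '[[[0.02,0.035,0,7],[0.04,0.07,0,14],[0.055,0.105,0,21],[0.065,0.14,0,28],[0.065,0.14,0,28]]]'
```

```text
t: 0.57
tool_pos: [0.2955, -0.4619, 0.3055]
tool_rot: [1.7, 0.795, -1.699]
contact_force: [1.4, -0.6, 0.2]
opening: 0.0853
t: 0.98
tool_pos: [0.3611, -0.3182, 0.3045]
tool_rot: [1.358, 1.108, -1.355]
contact_force: [0.9, -0.3, 0.4]
opening: 0.0857
```

```bash
python3 - <<'E'
from h import *
o=get_obs(); M=R.from_rotvec(o['tool_rot']).as_matrix(); print(o['tool_pos'],M[:,1])
c=camera_model("wrist"); im,d=get_image("wrist"); cv2.imwrite("pics/w1.png",im[:,:,::-1]); np.save("pics/w1.npy",d)
P=cloud(c,d)
m=(P[...,2]>0.036)&(P[...,2]<0.055)&(P[...,0]>0.33)&(P[...,0]<0.72)&(P[...,1]>-.47)&(P[...,1]<-0.15)
print(m.sum(), cv2.minAreaRect(P[m][:,:2].astype(np.float32)))
q=onplane(c,*np.array([(0,0)]).T,0.045)
E
```

```text
[ 0.36105955 -0.3182378   0.30452967] [ 9.79728806e-01 -2.00326537e-01  8.63629876e-04]
6429 ((0.5342966318130493, -0.34530341625213623), (0.21816816926002502, 0.27665194869041443), 77.29512786865234)
```

View pics/w1.png

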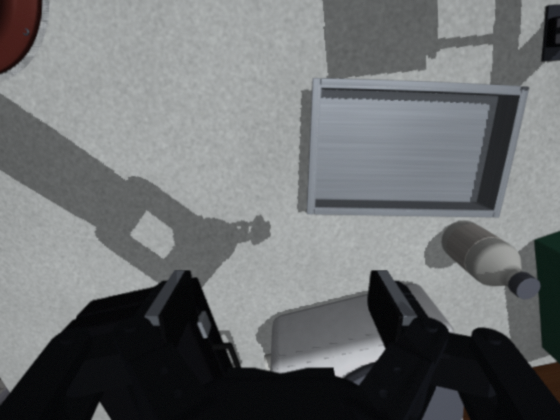

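The wrist picture shows the whole tray. Its outer rim corners are near (314,79), (527,87), (500,217) and (308,213).

```bash
python3 - <<'E'
from h import *
c=camera_model("wrist")
p=np.array([(314,79),(308,213),(527,87),(500,217)])
W=onplane(c,*p.T,0.045)[:,:2]; print(W.round(4))
print(np.linalg.norm(W[0]-W[1]),np.linalg.norm(W[0]-W[2]),np.linalg.norm(W[1]-W[3]))
ctr=W.mean(0); v=(W[2:].mean(0)-W[:2].mean(0)); v/=np.linalg.norm(v); print(ctr,np.degrees(np.arctan2(v[1],v[0])), W[:2].mean(0)+v*.0055, ctr-v*.1325)
E
```

```text
[[ 0.424  -0.2149]
 [ 0.3861 -0.3825]
 [ 0.6876 -0.2745]
 [ 0.6535 -0.445 ]]
0.17182807156374055 0.27019259760213266 0.2745981276104311
[ 0.5377936  -0.32922401] -12.955644130967736 [ 0.41042388 -0.29992223] [ 0.40866653 -0.29951795]
```

```bash
python3 -m crank '[[[0.012,0.005,-0.038,-0.3],[0.024,0.010,-0.076,-0.6],[0.036,0.015,-0.114,-0.6],[0.0475,0.019,-0.150,-0.6],[0.0475,0.019,-0.190,-0.6]]]' 0.55; python3 - <<'E'
from h import *
o=get_obs(); print(o['tool_pos'])
c=camera_model("wrist"); im,d=get_image("wrist"); cv2.imwrite("pics/w2.png",im[:,:,::-1])
E
```

```text
t: 1.45
tool_pos: [0.4082, -0.3046, 0.1134]
tool_rot: [1.371, 1.093, -1.37]
contact_force: [1.5, -1.0, 0.1]
opening: 0.0467
[ 0.40819745 -0.30458913  0.11342689]
```

View pics/w2.png

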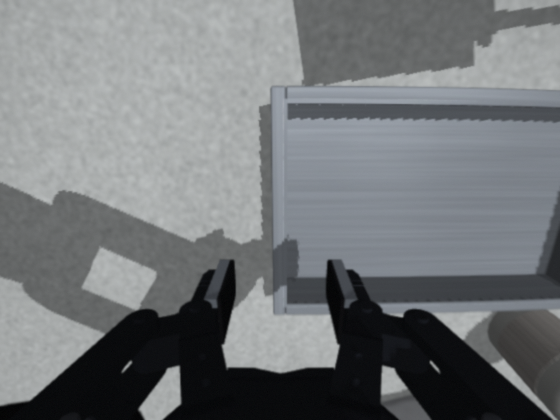

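```bash
python3 -m crank '[[[0,0.003,-0.030,0],[0,0.005,-0.060,0],[0,0.005,-0.080,0],[0,0.005,-0.091,0],[0,0.005,-0.091,0]]]'; python3 -m crank '[[[0,0,0,0],[0,0,0,0],[0,0,0,0],[0,0,0,0]]]' 0 60
```

```text
t: 1.92
tool_pos: [0.4052, -0.2983, 0.0213]
tool_rot: [1.372, 1.101, -1.374]
contact_force: [-0.2, 0.3, -0.6]
opening: 0.0474
t: 2.25
tool_pos: [0.4084, -0.3005, 0.0258]
tool_rot: [1.37, 1.091, -1.369]
contact_force: [-1.9, -0.0, 4.0]
opening: 0.009
```

```bash
python3 -m crank '[[[0,0.005,0.001,0.5],[0.001,0.015,0.001,1.5],[0.004,0.028,0.001,3],[0.008,0.043,0.001,4.5],[0.014,0.060,0.001,6]]]'; python3 -m crank '[[[0.006,0.020,0,1],[0.012,0.040,0,1],[0.018,0.060,0,1],[0.024,0.080,0,1],[0.029,0.100,0,1]]]';python3 -m crank '[[[0.003,0.018,0,0],[0.006,0.035,0,0],[0.007,0.045,0,0],[0.007,0.050,0,0],[0.007,0.050,0,0]]]'; python3 - <<'E'
from h import *
o=get_obs(); M=R.from_rotvec(o['tool_rot']).as_matrix(); print(o['tool_pos'],M[:,1])
for n in("scene","side","wrist"):
    c=camera_model(n); im,d=get_image(n); cv2.imwrite(f"pics/{n}3.png",im[:,:,::-1]); np.save(f"pics/{n}3.npy",d)
a=cv2.imread("pics/scene3.png")[150:330,150:350]; b=cv2.imread("pics/side3.png")[110:260,150:370]
cv2.imwrite("pics/z3.png",np.vstack([cv2.resize(a,(400,300),interpolation=2),cv2.resize(b,(400,273),interpolation=2)]))
E
```

```text
t: 2.67
tool_pos: [0.4217, -0.2395, 0.0259]
tool_rot: [1.293, 1.148, -1.295]
contact_force: [-1.6, -4.2, 3.9]
opening: 0.0095
t: 3.08
tool_pos: [0.451, -0.1386, 0.0258]
tool_rot: [1.281, 1.157, -1.282]
contact_force: [-1.8, -4.7, 4.5]
opening: 0.0094
t: 3.5
tool_pos: [0.4581, -0.0881, 0.0259]
tool_rot: [1.282, 1.158, -1.279]
contact_force: [-0.3, -1.1, 5.8]
opening: 0.009
[ 0.45807612 -0.08811781  0.0258547 ] [ 0.99518996 -0.09792223  0.00286194]
```

View pics/z3.png

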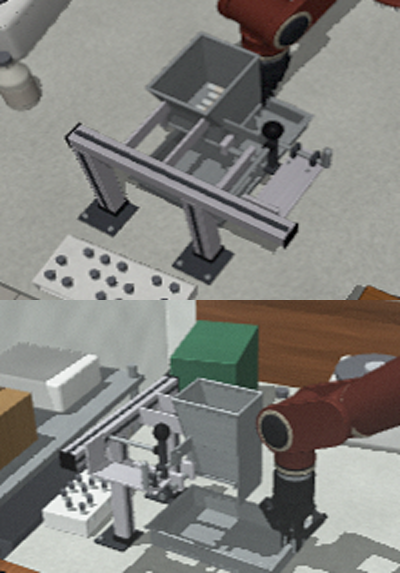

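View pics/wrist3.png

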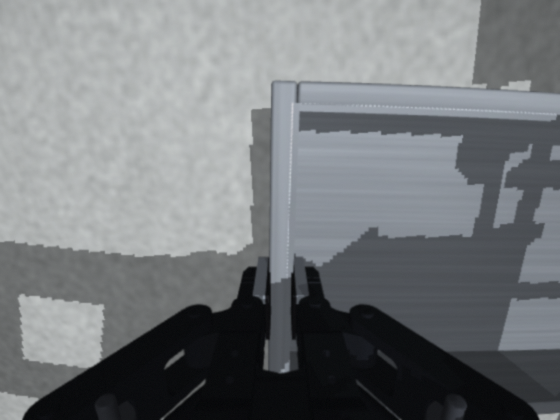

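```bash
python3 - <<'E'
from h import *
H=np.array([.598,-.103]); t=-0.09; Rm=np.array([[np.cos(t),-np.sin(t)],[np.sin(t),np.cos(t)]])
c=camera_model("wrist")
W=onplane(c,*np.array([(272,82),(475,86),(556,92)]).T,.045)[:,:2]; print(W, (W-H)@Rm)
for n in("scene","side","wrist"):
    c=camera_model(n); d=np.load(f"pics/{n}3.npy"); P=cloud(c,d); L=(P[...,:2]-H)@Rm
    m=(P[...,2]>0.038)&(P[...,2]<0.052)&(abs(L[...,0])<.2)&(abs(L[...,1])<.12)
    q=L[m]; print(n,len(q),np.percentile(q,[0.5,99.5],axis=0).round(4).tolist(), cv2.minAreaRect(q.astype(np.float32)))
    m2=(P[...,2]>0.300)&(P[...,2]<0.325)&(L[...,0]>-.08)&(L[...,0]<.11)&(abs(L[...,1])<.08)
    if n!="wrist": print("rim",np.percentile(L[m2],[1,99],axis=0).round(4).tolist(), cv2.minAreaRect(L[m2].astype(np.float32)))
E
```

```text
[[ 0.46347385  0.00321394]
 [ 0.54043407 -0.00490687]
 [ 0.5739923  -0.00937658]] [[-0.14352804  0.09369305]
 [-0.06614941  0.09252218]
 [-0.03232527  0.09108672]]
scene 470 [[-0.1456, -0.0981], [0.1916, 0.1078]] ((0.022717908024787903, 0.002701021730899811), (0.2112576812505722, 0.3382434546947479), 89.9983901977539)
rim [[-0.0527, -0.0484], [0.0816, 0.0491]] ((0.014512639492750168, 0.00021590664982795715), (0.1376422792673111, 0.099197156727314), 0.6048421263694763)
side 604 [[-0.1596, -0.0902], [0.1807, 0.1021]] ((0.013422936201095581, 0.004156358540058136), (0.34917959570884705, 0.19233332574367523), 0.9180850982666016)
rim [[-0.0559, -0.0516], [0.0778, 0.0503]] ((0.012748941779136658, -0.0014972910284996033), (0.138668030500412, 0.10529965907335281), 0.027668917551636696)
wrist 16533 [[-0.1572, -0.0825], [0.0209, 0.0936]] ((-0.06506688892841339, 0.004224754869937897), (0.17589262127876282, 0.18899530172348022), 88.1355209350586)
```

```bash
python3 -m crank '[[[0,-0.002,0,0.4],[0,-0.004,0,0.7],[0,-0.004,0,0.7],[0,-0.004,0,0.7]]]'; python3 -m crank '[[[0,0,0,0],[0,0,0,0],[0,0,0,0]]]' 0.45;  python3 -m crank '[[[0,0,0.02,0],[-0.005,0,0.055,0],[-0.01,0,0.095,0],[-0.01,0,0.13,0]]]'; python3 - <<'E'
from h import *
im,d=get_image("wrist"); cv2.imwrite("pics/w4.png",im[:,:,::-1]); np.save("pics/w4.npy",d)
E
```

```text
t: 3.98
tool_pos: [0.4578, -0.0922, 0.0258]
tool_rot: [1.274, 1.166, -1.271]
contact_force: [-0.9, 1.6, 8.5]
opening: 0.0091
t: 4.23
tool_pos: [0.4559, -0.0922, 0.0237]
tool_rot: [1.272, 1.169, -1.274]
contact_force: [-0.0, 0.4, -0.0]
opening: 0.0385
t: 4.57
tool_pos: [0.4454, -0.0923, 0.1551]
tool_rot: [1.272, 1.169, -1.275]
contact_force: [1.6, -0.7, 0.3]
opening: 0.0385
```

View pics/w4.png

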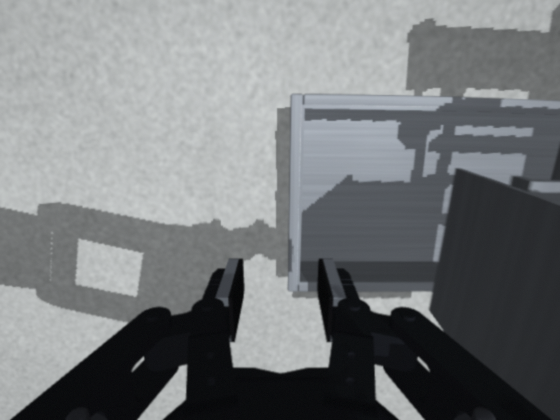

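The wrist picture shows the tray released and flat. Its near rim corners are at (291,95) and (289,292), and the hopper is at the right.

```bash
python3 - <<'E'
from h import *
H=np.array([.598,-.103]); t=-0.09; Rm=np.array([[np.cos(t),-np.sin(t)],[np.sin(t),np.cos(t)]])
c=camera_model("wrist")
W=onplane(c,*np.array([(291,95),(289,292),(440,97),(427,290)]).T,.045)[:,:2]; print(((W-H)@Rm).round(4))
f=lambda x,y,z:(np.round(H+Rm@[x,y],4),z)
print("bolt",f(.037,.205,0),"drawn",f(.037,.235,0),"ball",f(.05,.13,0),"open",f(-.0704,.13,0))
o=get_obs();M=R.from_rotvec(o['tool_rot']).as_matrix(); print(o['tool_pos'],np.degrees(np.arctan2(M[1,1],M[0,1])))
E
```

```text
[[-0.1389  0.0879]
 [-0.1383 -0.094 ]
 [-0.0175  0.088 ]
 [-0.     -0.0935]]
bolt (array([0.6533, 0.0978]), 0) drawn (array([0.656 , 0.1277]), 0) ball (array([0.6595, 0.022 ]), 0) open (array([0.5396, 0.0328]), 0)
[ 0.45021528 -0.09404563  0.16372079] -4.975348394605304
```

```bash
python3 -m crank '[[[-0.005,0.010,0.036,-7],[-0.005,0.025,0.072,-14],[-0.005,0.045,0.106,-21],[-0.005,0.065,0.140,-28],[-0.005,0.090,0.170,-35]]]' 0.5; python3 -m crank '[[[0,0.020,0.02,-7],[0,0.04,0.035,-14],[0.010,0.060,0.04,-21],[0.03,0.08,0.04,-28],[0.055,0.09,0.04,-35]]]'; python3 -m crank '[[[0.025,0.005,0,-7],[0.055,0.01,0,-14],[0.085,0.01,0,-20],[0.105,0.01,0,-20],[0.105,0.01,0,-20]]]'; python3 - <<'E'
from h import *
o=get_obs();M=R.from_rotvec(o['tool_rot']).as_matrix(); print(o['q'].round(2),o['tool_pos'],np.degrees(np.arctan2(M[1,1],M[0,1])))
im,d=get_image("wrist"); cv2.imwrite("pics/w5.png",im[:,:,::-1]); np.save("pics/w5.npy",d)
E
```

```text
t: 5.03
tool_pos: [0.4415, -0.0024, 0.326]
tool_rot: [1.707, 0.788, -1.707]
contact_force: [1.6, 0.3, 0.4]
opening: 0.0431
t: 5.45
tool_pos: [0.4969, 0.0893, 0.365]
tool_rot: [2.085, 0.271, -2.083]
contact_force: [0.1, 0.4, 0.1]
opening: 0.0428
t: 5.87
tool_pos: [0.604, 0.097, 0.3613]
tool_rot: [-2.173, 0.095, 2.181]
contact_force: [-0.2, -0.8, -1.8]
opening: 0.0428
[ 0.04 -0.02  1.47 -0.    1.69  1.7 ] [0.60396511 0.09701654 0.36130804] -94.99890070055702
```

View pics/w5.png

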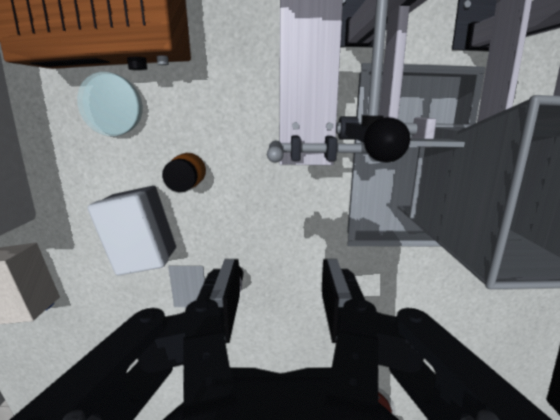

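The wrist picture shows the stem top at (276,151), the ball at (387,139), and the two straps at 296 and 332.

```bash
python3 - <<'E'
from h import *
H=np.array([.598,-.103]); t=-0.09; Rm=np.array([[np.cos(t),-np.sin(t)],[np.sin(t),np.cos(t)]])
c=camera_model("wrist"); g=cv2.imread("pics/w5.png").max(2)
m=np.zeros_like(g); m[112:170,355:415]=(g[112:170,355:415]<35); m=cv2.morphologyEx(m,cv2.MORPH_OPEN,cv2.getStructuringElement(2,(27,27)))
M=cv2.moments(m,True); b=(M['m10']/M['m00'],M['m01']/M['m00']); print(b,m.sum())
B=onplane(c,[b[0]],[b[1]],.295)[0]; S=onplane(c,[275.5],[151.5],.279)[0]
print("ball",B,(B[:2]-H)@Rm,"stem",S,(S[:2]-H)@Rm)
d=np.load("pics/w5.npy"); print(cloud(c,d,[275,276],[150,152]))
print("tool",get_obs()['tool_pos'])
E
```

```text
(373.6852122986823, 131.48169838945827) 683
ball [0.66353739 0.0302906  0.295     ] [0.05329218 0.13864154] stem [0.65373032 0.09676739 0.279     ] [0.03754996 0.20396784]
[[0.65506407 0.09697947 0.28075239]
 [0.65344892 0.09641939 0.279799  ]]
tool [0.60253978 0.09709255 0.36187315]
```

```bash
python3 -m crank '[[[0.03,0,-0.01,0],[0.051,0,-0.035,0],[0.051,0,-0.065,0],[0.051,0,-0.095,0],[0.051,0,-0.105,0]]]'; python3 -m crank '[[[0,0,0,0],[0,0,0,0]]]'; python3 - <<'E'
from h import *
print(get_obs()['tool_pos'])
c=camera_model("wrist");print(onplane(c,[387],[139],.295))
im,d=get_image("wrist"); cv2.imwrite("pics/w6.png",im[:,:,::-1]); np.save("pics/w6.npy",d)
E
```

```text
t: 6.33
tool_pos: [0.6498, 0.097, 0.253]
tool_rot: [-2.167, 0.095, 2.188]
contact_force: [-0.5, 0.1, -1.2]
opening: 0.0429
t: 6.5
tool_pos: [0.6524, 0.0971, 0.2599]
tool_rot: [-2.176, 0.095, 2.177]
contact_force: [1.2, 0.6, 0.4]
opening: 0.0426
[0.65240287 0.09710833 0.25993087]
[[0.72033216 0.05513732 0.295     ]]
```

View pics/w6.png

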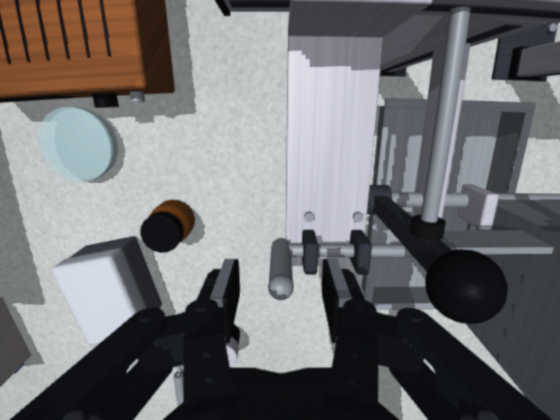

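The stem top at (280,287) lies centred between the fingers, so I'm closing.

```bash
python3 -m crank '[[[0.001,0,-0.005,0],[0.001,0,-0.005,0],[0.001,0,-0.005,0],[0.001,0,-0.005,0],[0.001,0,-0.005,0]]]' 0 40; python3 - <<'E'
from h import *
print(get_obs()['tool_pos'])
E
python3 -m crank '[[[0.001,0.008,0,0],[0.0015,0.016,0,0],[0.002,0.024,0,0],[0.0025,0.030,0,0],[0.0025,0.030,0,0]]]'; python3 -m crank '[[[0,0.001,0,0],[0,0.001,0,0]]]'; python3 - <<'E'
from h import *
print(get_obs()['tool_pos'])
im,d=get_image("wrist"); cv2.imwrite("pics/w7.png",im[:,:,::-1]); np.save("pics/w7.npy",d)
E
```

```text
t: 6.97
tool_pos: [0.6545, 0.0971, 0.2561]
tool_rot: [-2.179, 0.095, 2.174]
contact_force: [-1.0, -0.4, 3.7]
opening: 0.0102
[0.65448119 0.09705859 0.25614359]
t: 7.38
tool_pos: [0.6572, 0.1268, 0.2561]
tool_rot: [-2.181, 0.098, 2.175]
contact_force: [0.1, -3.0, 5.2]
opening: 0.0101
t: 7.55
tool_pos: [0.6572, 0.1268, 0.2561]
tool_rot: [-2.181, 0.1, 2.175]
contact_force: [-0.9, -4.7, 6.4]
opening: 0.0105
[0.65723578 0.12680956 0.25605681]
```

View pics/w7.png

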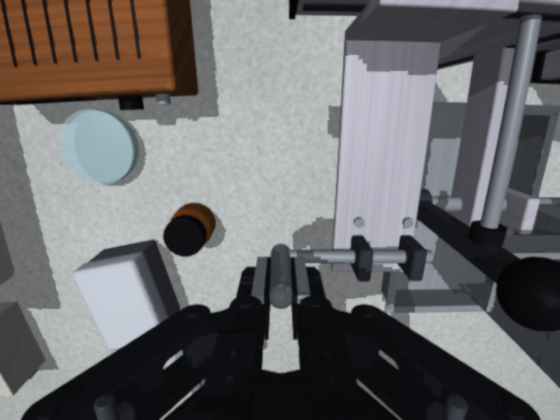

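The bolt moved about 30 mm, and its rod end is now clear of the lever at (430,257).

```bash
python3 -m crank '[[[0,-0.0005,0,0],[0,-0.0005,0,0]]]' 0.45; python3 -m crank '[[[0,0,0.04,0],[0,0,0.08,0],[0,-0.03,0.11,0],[0,-0.07,0.11,0],[0.0,-0.105,0.11,0]]]' 0.8; python3 -m crank '[[[0,0,0,0],[0,0,0,0]]]'; python3 - <<'E'
from h import *
o=get_obs();print(o['tool_pos'])
c=camera_model("wrist")
im,d=get_image("wrist"); cv2.imwrite("pics/w8.png",im[:,:,::-1]); np.save("pics/w8.npy",d)
for uv,tp in(((467,286),[0.6524,0.0971,0.2599]),((387,139),[0.60254,0.0971,0.3618])):
    e=dict(c); e['xyz']=c['xyz']-o['tool_pos']+tp; print(onplane(e,[uv[0]],[uv[1]],.295))
E
```

```text
t: 7.77
tool_pos: [0.6563, 0.1279, 0.2539]
tool_rot: [-2.176, 0.095, 2.177]
contact_force: [-0.8, 0.0, 0.0]
opening: 0.0338
t: 8.18
tool_pos: [0.6573, 0.0222, 0.3678]
tool_rot: [-2.184, 0.093, 2.172]
contact_force: [0.5, -0.5, -0.1]
opening: 0.0685
t: 8.35
tool_pos: [0.6563, 0.0214, 0.3634]
tool_rot: [-2.173, 0.097, 2.177]
contact_force: [-0.5, -0.8, -0.4]
opening: 0.0684
[0.65634022 0.02140843 0.36336454]
[[0.65858119 0.02064425 0.295     ]]
[[0.65784884 0.02124536 0.295     ]]
```

View pics/w8.png

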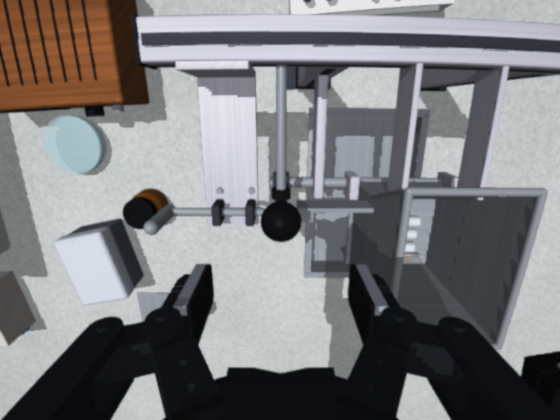

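The ball at (281,221) is in line with the jaw centre, so I'm descending on it.

```bash
python3 -m crank '[[[0.003,0,-0.03,0],[0.003,0,-0.06,0],[0.003,0,-0.08,0],[0.003,0,-0.087,0],[0.003,0,-0.087,0]]]'; python3 -m crank '[[[0,0,0,0],[0,0,0,0],[0,0,0,0],[0,0,0,0],[0,0,0,0]]]' 0 25; python3 - <<'E'
from h import *
o=get_obs();print(o['tool_pos'])
im,d=get_image("wrist"); cv2.imwrite("pics/w9.png",im[:,:,::-1])
H=np.array([0,0]); t=-0.09
for k in range(1,14):
    a=1.3*k/13; dx=-.125*np.sin(a); dz=-.125*(1-np.cos(a)); print(k,round(dx*np.cos(t),4),round(dx*np.sin(t),4),round(dz,4))
E
```

```text
t: 8.82
tool_pos: [0.658, 0.0241, 0.2736]
tool_rot: [-2.17, 0.093, 2.184]
contact_force: [0.5, 0.6, 0.1]
opening: 0.0685
t: 9.23
tool_pos: [0.6604, 0.0211, 0.2804]
tool_rot: [-2.182, 0.099, 2.173]
contact_force: [-2.5, -5.0, 5.3]
opening: 0.0287
[0.66035783 0.02113361 0.28043724]
1 -0.0124 0.0011 -0.0006
2 -0.0247 0.0022 -0.0025
3 -0.0368 0.0033 -0.0056
4 -0.0485 0.0044 -0.0099
5 -0.0597 0.0054 -0.0153
6 -0.0703 0.0063 -0.0218
7 -0.0802 0.0072 -0.0294
8 -0.0893 0.0081 -0.0379
9 -0.0975 0.0088 -0.0473
10 -0.1048 0.0095 -0.0575
11 -0.111 0.01 -0.0683
12 -0.116 0.0105 -0.0797
13 -0.12 0.0108 -0.0916
```

View pics/w9.png

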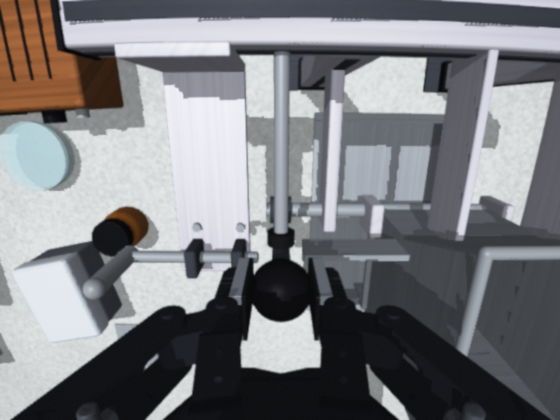

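```bash
python3 -m crank '[[[-0.0124,0.0011,-0.0006,0],[-0.0247,0.0022,-0.0025,0],[-0.0368,0.0033,-0.0056,0],[-0.0485,0.0044,-0.0099,0],[-0.0597,0.0054,-0.0153,0]]]'; 
```

```text
t: 9.7
tool_pos: [0.6005, 0.0266, 0.2648]
tool_rot: [-2.183, 0.099, 2.172]
contact_force: [1.0, -5.5, 2.1]
opening: 0.0288
```

Following well with low force, so I'll continue.

```bash
python3 -m crank '[[[-0.0106,0.0009,-0.0065,0],[-0.0205,0.0018,-0.0141,0],[-0.0296,0.0027,-0.0226,0],[-0.0378,0.0034,-0.032,0],[-0.0451,0.0041,-0.0422,0]]]';python3 -m crank '[[[-0.0062,0.0005,-0.0108,0],[-0.0112,0.001,-0.0222,0],[-0.0148,0.0012,-0.0325,0],[-0.0148,0.0012,-0.0325,0],[-0.0148,0.0012,-0.0325,0]]]'; python3 - <<'E'
from h import *
o=get_obs();print(o['tool_pos'])
for n in("scene","side","wrist"):
    im,d=get_image(n); cv2.imwrite(f"pics/{n}10.png",im[:,:,::-1]); np.save(f"pics/{n}10.npy",d)
a=cv2.imread("pics/scene10.png")[150:330,150:350]; b=cv2.imread("pics/side10.png")[110:260,150:370]
cv2.imwrite("pics/z10.png",np.vstack([cv2.resize(a,(400,300),interpolation=2),cv2.resize(b,(400,273),interpolation=2)]))
E
```

```text
t: 10.12
tool_pos: [0.555, 0.0309, 0.2219]
tool_rot: [-2.181, 0.099, 2.174]
contact_force: [-1.4, -5.5, 2.7]
opening: 0.0282
t: 10.53
tool_pos: [0.5394, 0.0323, 0.1868]
tool_rot: [-2.176, 0.098, 2.178]
contact_force: [-1.5, -4.1, -2.1]
opening: 0.0283
[0.53937539 0.03229487 0.18684923]
```

View pics/z10.png

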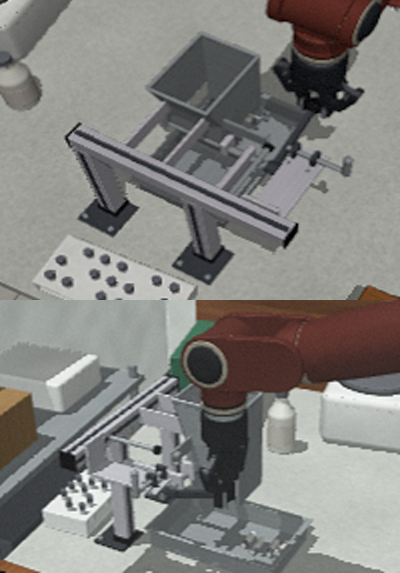

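View pics/wrist10.png

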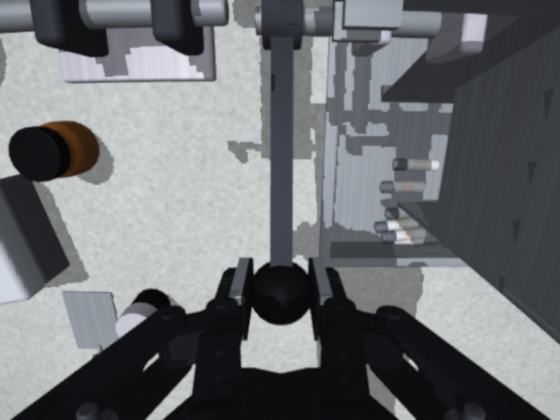

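```bash
python3 -m crank '[[[0,0,-0.002,0],[0,0,-0.002,0],[0,0,-0.002,0],[0,0,-0.002,0],[0,0,-0.002,0]]]';python3 -m crank '[[[0,0,0,0],[0,0,0,0],[0,0,0,0],[0,0,0,0],[0,0,0,0]]]'; python3 - <<'E'
from h import *
o=get_obs();print(o['tool_pos'])
for n in("scene","side","wrist"):
    im,d=get_image(n); cv2.imwrite(f"pics/{n}11.png",im[:,:,::-1]); np.save(f"pics/{n}11.npy",d)
a=cv2.imread("pics/scene11.png")[160:240,215:315]; b=cv2.imread("pics/side11.png")[195:260,220:320]; w=cv2.imread("pics/wrist11.png")[120:270,310:510]
f=lambda i,s:cv2.convertScaleAbs(cv2.resize(i,s,interpolation=2),alpha=1.4)
cv2.imwrite("pics/z11.png",np.hstack([np.vstack([f(a,(400,300)),f(b,(400,260))]),f(w,(400,560))]))
E
```

```text
t: 11.1
tool_pos: [0.5391, 0.0323, 0.1856]
tool_rot: [-2.175, 0.098, 2.18]
contact_force: [-4.9, -4.7, 1.8]
opening: 0.0281
t: 11.52
tool_pos: [0.5391, 0.0324, 0.1857]
tool_rot: [-2.175, 0.098, 2.18]
contact_force: [-4.3, -5.0, 1.6]
opening: 0.0283
[0.53907522 0.0323539  0.18566038]
```

View pics/z11.png

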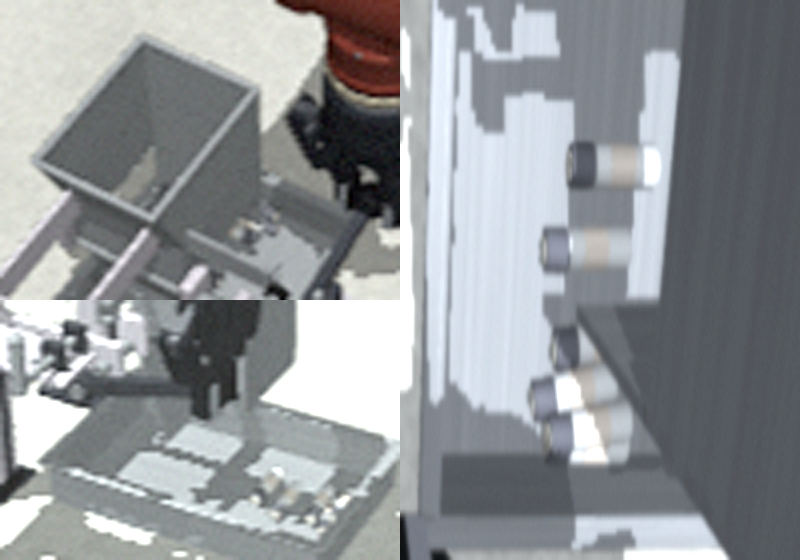

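Five vials are visible in the tray and the sixth may be hidden. The stiff door stays put, so I'll let go and look down into the hopper before shutting it.

```bash
python3 -m crank '[[[0,0,0.001,0],[0,0,0.001,0],[0,0,0.001,0]]]' 0.7; python3 -m crank '[[[0,0,0.03,0],[0,0,0.07,0],[0,0,0.11,0],[0,0,0.15,0],[0,0,0.19,0]]]'; python3 -m crank '[[[0,-0.035,0.03,0],[0,-0.07,0.05,0],[0,-0.105,0.05,0],[0,-0.13,0.05,0],[0,-0.13,0.05,0]]]';  python3 - <<'E'
from h import *
o=get_obs();print(o['tool_pos'])
im,d=get_image("wrist"); cv2.imwrite("pics/w12.png",im[:,:,::-1])
E
```

```text
t: 11.92
tool_pos: [0.5402, 0.0336, 0.187]
tool_rot: [-2.177, 0.094, 2.175]
contact_force: [0.5, -0.9, 0.4]
opening: 0.0595
t: 12.33
tool_pos: [0.5397, 0.0337, 0.3786]
tool_rot: [-2.177, 0.094, 2.176]
contact_force: [1.1, -0.2, -0.4]
opening: 0.0597
t: 12.75
tool_pos: [0.54, -0.1004, 0.427]
tool_rot: [-2.176, 0.102, 2.173]
contact_force: [0.1, -0.1, -0.3]
opening: 0.06
[ 0.54001766 -0.10037437  0.42697897]
```

View pics/w12.png

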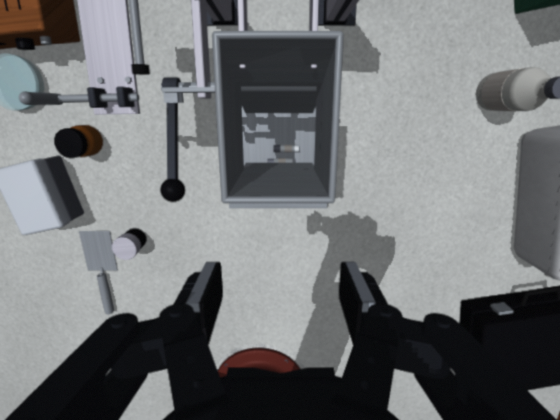

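```bash
python3 - <<'E'
from h import *
H=np.array([.598,-.103]); t=-0.09; Rm=np.array([[np.cos(t),-np.sin(t)],[np.sin(t),np.cos(t)]])
c=camera_model("wrist"); o=get_obs()['tool_pos']
print("seen",(onplane(c,[287],[148],.0095)[:,:2]-H)@Rm)
e=dict(c); e['xyz']=c['xyz']-o+np.array([0.5391,0.0324,0.1857])
k=lambda u,v:(310+(u-400)*.5,120+v*150/560)
uv=np.array([k(612,165),k(588,250),k(575,345),k(580,390),k(590,435)]); print(((onplane(e,*uv.T,.0095)[:,:2]-H)@Rm).round(3))
im=cv2.imread("pics/w12.png")[20:220,190:370]; cv2.imwrite("pics/w12z.png",cv2.convertScaleAbs(cv2.resize(im,None,fx=3,fy=3,interpolation=2),alpha=1.6))
E
```

```text
seen [[-0.04468091 -0.01175118]]
[[-0.045 -0.012]
 [-0.069 -0.002]
 [-0.098  0.002]
 [-0.112 -0.003]
 [-0.127 -0.011]]
```

View pics/w12z.png

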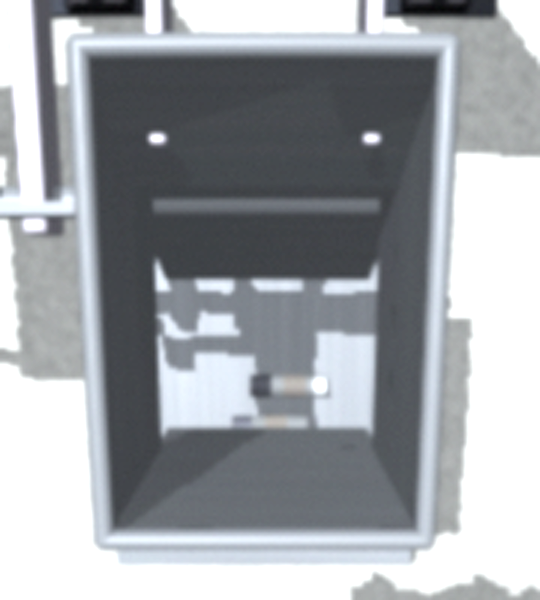

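Hopper empty. I'll check the tray's front end for the sixth vial.

```bash
python3 -m crank '[[[-0.04,0,0,0],[-0.08,0,0,0],[-0.11,0,-0.02,0],[-0.12,0,-0.04,0],[-0.12,0,-0.04,0]]]';  python3 - <<'E'
from h import *
o=get_obs();print(o['tool_pos'])
im,d=get_image("wrist"); cv2.imwrite("pics/w13.png",im[:,:,::-1])
im=cv2.imread("pics/w13.png")[20:240,180:380]; cv2.imwrite("pics/w13z.png",cv2.convertScaleAbs(cv2.resize(im,None,fx=2.7,fy=2.7,interpolation=2),alpha=1.4))
E
```

```text
t: 13.22
tool_pos: [0.4175, -0.0952, 0.3826]
tool_rot: [-2.171, 0.092, 2.181]
contact_force: [0.5, 0.5, -1.1]
opening: 0.0597
[ 0.41745595 -0.09515494  0.38258265]
```

View pics/w13z.png

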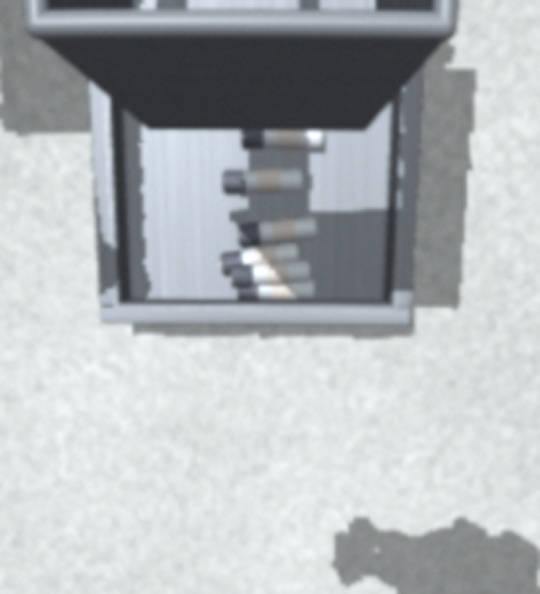

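All six vials lie in the tray. Going back to the ball.

```bash
python3 -m crank '[[[0.01,0.035,0,0],[0.035,0.065,0,0],[0.065,0.09,0,0],[0.095,0.115,0,0],[0.12,0.13,0,0]]]'; python3 -m crank '[[[0,0,-0.03,0],[0,0,-0.07,0],[0,0,-0.105,0],[0,0,-0.105,0],[0,0,-0.105,0]]]'; python3 - <<'E'
from h import *
o=get_obs();print(o['tool_pos'])
im,d=get_image("wrist"); cv2.imwrite("pics/w14.png",im[:,:,::-1])
E
```

```text
t: 13.68
tool_pos: [0.5425, 0.0369, 0.3875]
tool_rot: [-2.18, 0.09, 2.176]
contact_force: [-0.5, -0.2, 0.0]
opening: 0.0594
t: 14.1
tool_pos: [0.5397, 0.0342, 0.2799]
tool_rot: [-2.172, 0.093, 2.182]
contact_force: [0.3, 0.5, 1.4]
opening: 0.0598
[0.53967183 0.03415299 0.27994811]
```

View pics/w14.png

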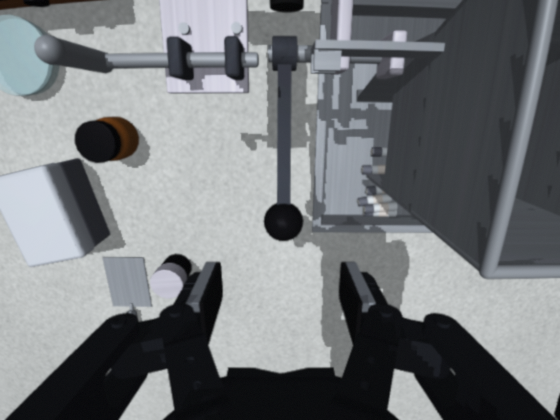

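```bash
python3 -m crank '[[[0,-0.001,-0.03,0],[0,-0.001,-0.06,0],[0,-0.001,-0.085,0],[0,-0.001,-0.097,0],[0,-0.001,-0.097,0]]]'; python3 -m crank '[[[0,0,0,0],[0,0,0,0],[0,0,0,0],[0,0,0,0],[0,0,0,0]]]' 0 25; python3 - <<'E'
from h import *
o=get_obs();print(o['tool_pos'])
t=-0.09;z=lambda a:np.array([-.125*np.sin(a)*np.cos(t),-.125*np.sin(a)*np.sin(t),.125*np.cos(a)])
for k in range(1,15): print(k,(z(1.29-1.29*min(k,14)/14)-z(1.29)).round(4))
E
```

```text
t: 14.57
tool_pos: [0.54, 0.0323, 0.1844]
tool_rot: [-2.175, 0.095, 2.178]
contact_force: [0.0, 0.3, -0.0]
opening: 0.0597
t: 14.98
tool_pos: [0.5415, 0.032, 0.187]
tool_rot: [-2.182, 0.096, 2.171]
contact_force: [1.8, -0.1, 4.1]
opening: 0.0281
[0.54149354 0.03203779 0.18699125]
1 [ 0.0037 -0.0003  0.0109]
2 [ 0.0083 -0.0008  0.0214]
3 [ 0.014  -0.0013  0.0315]
4 [ 0.0205 -0.0018  0.0409]
5 [ 0.0278 -0.0025  0.0498]
6 [ 0.0359 -0.0032  0.0579]
7 [ 0.0448 -0.004   0.0652]
8 [ 0.0542 -0.0049  0.0717]
9 [ 0.0643 -0.0058  0.0773]
10 [ 0.0748 -0.0067  0.082 ]
11 [ 0.0856 -0.0077  0.0856]
12 [ 0.0968 -0.0087  0.0882]
13 [ 0.1082 -0.0098  0.0898]
14 [ 0.1196 -0.0108  0.0904]
```

```bash
python3 -m crank '[[[0.0037,-0.0003,0.0109,0],[0.0083,-0.0008,0.0214,0],[0.014,-0.0013,0.0315,0],[0.0205,-0.0018,0.0409,0],[0.0278,-0.0025,0.0498,0]]]'; python3 -m crank '[[[0.0081,-0.0007,0.0081,0],[0.017,-0.0015,0.0154,0],[0.0264,-0.0024,0.0219,0],[0.0365,-0.0033,0.0275,0],[0.047,-0.0042,0.0322,0]]]'; python3 -m crank '[[[0.0108,-0.001,0.0036,0],[0.022,-0.002,0.0062,0],[0.0334,-0.0031,0.0078,0],[0.0448,-0.0041,0.0084,0],[0.0448,-0.0041,0.0084,0]]]'; python3 - <<'E'
from h import *
print(get_obs()['tool_pos'])
im,d=get_image("wrist"); cv2.imwrite("pics/w15.png",im[:,:,::-1])
E
```

```text
t: 15.4
tool_pos: [0.5672, 0.0297, 0.2348]
tool_rot: [-2.173, 0.095, 2.18]
contact_force: [-2.3, 0.3, -3.4]
opening: 0.0282
t: 15.82
tool_pos: [0.6146, 0.0253, 0.2675]
tool_rot: [-2.174, 0.096, 2.18]
contact_force: [-3.4, -2.3, -1.7]
opening: 0.0281
t: 16.23
tool_pos: [0.6615, 0.0209, 0.2763]
tool_rot: [-2.179, 0.097, 2.174]
contact_force: [0.4, -1.5, 0.7]
opening: 0.0245
[0.6615248  0.02088856 0.27632426]
```

View pics/w15.png

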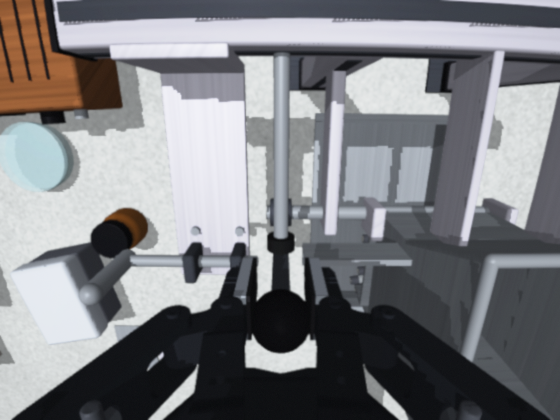

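The ball has slid back between the pads (opening 24.5 mm, ball at (281,320)), so the door is not quite shut. I'll re-grip a little further back.

```bash
python3 -m crank '[[[0,0,0,0],[0,0,0,0],[0,0,0,0]]]' 0.6; python3 - <<'E'
from h import *
o=get_obs();print(o['tool_pos'])
c=camera_model("wrist")
im,d=get_image("wrist"); cv2.imwrite("pics/w16.png",im[:,:,::-1])
m=(im.max(2)<40).astype(np.uint8); m[:, :245]=0;m[:,320:]=0;m[:255]=0;m[365:]=0
m=cv2.morphologyEx(m,cv2.MORPH_OPEN,cv2.getStructuringElement(2,(35,35)))
M=cv2.moments(m,True); 
if M['m00']: b=(M['m10']/M['m00'],M['m01']/M['m00']); print(b,m.sum(),onplane(c,[b[0]],[b[1]],.294))
E
```

```text
t: 16.53
tool_pos: [0.6591, 0.0217, 0.275]
tool_rot: [-2.176, 0.095, 2.177]
contact_force: [-0.2, -0.2, 1.4]
opening: 0.0511
[0.65906567 0.021658   0.27502458]
(281.2531995849187, 320.2130750605327) 2891 [[0.64355556 0.0233086  0.294     ]]
```

View pics/w16.png

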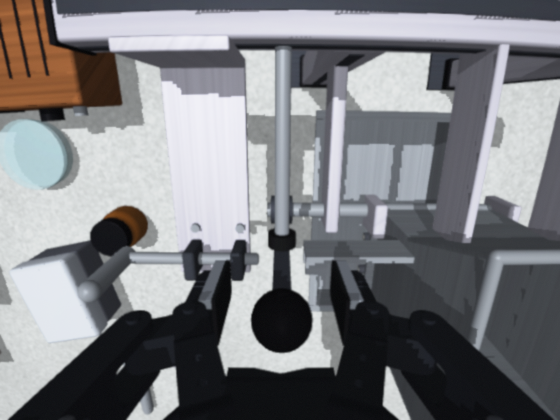

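```bash
python3 -m crank '[[[-0.008,0.0006,0,0],[-0.0155,0.0014,0,0],[-0.0155,0.0014,0,0]]]'; python3 -m crank '[[[0,0,0,0],[0,0,0,0],[0,0,0,0],[0,0,0,0],[0,0,0,0]]]' 0 40;  python3 -m crank '[[[0.006,-0.0005,0.0005,0],[0.012,-0.001,0.001,0],[0.017,-0.0015,0.001,0],[0.018,-0.0016,0.001,0],[0.018,-0.0016,0.001,0]]]'; python3 - <<'E'
from h import *
o=get_obs();print(o['tool_pos'])
c=camera_model("wrist")
im,d=get_image("wrist"); cv2.imwrite("pics/w17.png",im[:,:,::-1])
m=(im.max(2)<40).astype(np.uint8); m[:, :245]=0;m[:,320:]=0;m[:255]=0;m[365:]=0
m=cv2.morphologyEx(m,cv2.MORPH_OPEN,cv2.getStructuringElement(2,(35,35)))
M=cv2.moments(m,True); 
if M['m00']: b=(M['m10']/M['m00'],M['m01']/M['m00']); print(b,m.sum(),onplane(c,[b[0]],[b[1]],.295))
E
```

```text
t: 16.83
tool_pos: [0.6425, 0.0232, 0.275]
tool_rot: [-2.176, 0.095, 2.177]
contact_force: [0.4, -0.0, -0.2]
opening: 0.0509
t: 17.25
tool_pos: [0.6439, 0.0226, 0.2753]
tool_rot: [-2.176, 0.096, 2.177]
contact_force: [-3.3, -0.8, 2.2]
opening: 0.028
t: 17.67
tool_pos: [0.6593, 0.0212, 0.2761]
tool_rot: [-2.166, 0.096, 2.188]
contact_force: [-17.4, -1.3, 8.6]
opening: 0.0278
[0.65927939 0.02120094 0.27613505]
(299.5, 291.5) 1122 [[0.65921938 0.01300244 0.295     ]]
```

View pics/w17.png

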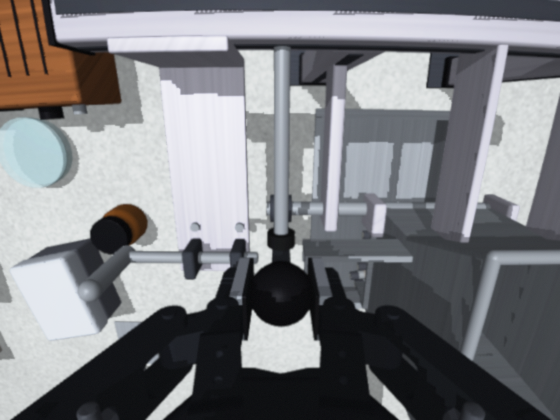

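The door is hard against its stop (-17 N) and the ball is back at (281,292). Next I'll release it and push the bolt home.

```bash
python3 -m crank '[[[-0.002,0,0,0],[-0.002,0,0,0],[-0.002,0,0,0]]]' 0.6; python3 -m crank '[[[-0.002,0,0.035,0],[-0.002,0.0,0.07,0],[-0.003,0.025,0.09,0],[-0.004,0.065,0.09,0],[-0.004,0.105,0.09,0]]]' 0.5; python3 -m crank '[[[0,0,0,0],[0,0,0,0]]]'; python3 - <<'E'
from h import *
o=get_obs();print(o['tool_pos'])
im,d=get_image("wrist"); cv2.imwrite("pics/w18.png",im[:,:,::-1])
c=camera_model("wrist")
E
```

```text
t: 17.97
tool_pos: [0.6606, 0.0215, 0.2752]
tool_rot: [-2.177, 0.094, 2.176]
contact_force: [-0.4, 0.0, -0.3]
opening: 0.051
t: 18.38
tool_pos: [0.6574, 0.1268, 0.369]
tool_rot: [-2.181, 0.096, 2.168]
contact_force: [-0.0, 0.0, -0.4]
opening: 0.0421
t: 18.55
tool_pos: [0.6562, 0.1283, 0.3653]
tool_rot: [-2.179, 0.091, 2.178]
contact_force: [0.5, -1.2, 0.4]
opening: 0.043
[0.6562113  0.12832066 0.36533973]
```

View pics/w18.png

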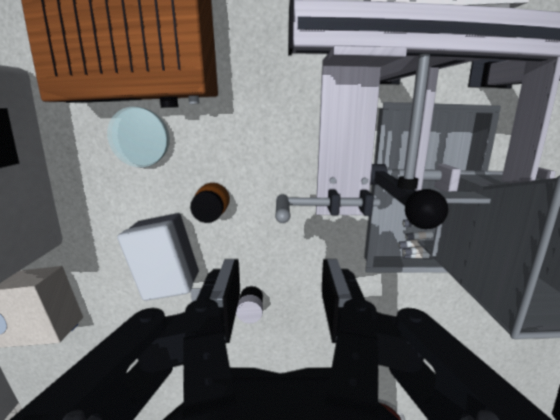

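```bash
python3 -m crank '[[[0.0005,-0.0005,-0.035,0],[0.0005,-0.0005,-0.07,0],[0.0005,-0.0005,-0.098,0],[0.0005,-0.0005,-0.109,0],[0.0005,-0.0005,-0.109,0]]]'; python3 -m crank '[[[0,0,0,0],[0,0,0,0],[0,0,0,0],[0,0,0,0],[0,0,0,0]]]' 0 40;  python3 -m crank '[[[-0.0007,-0.008,0,0],[-0.0014,-0.016,0,0],[-0.0021,-0.024,0,0],[-0.0027,-0.030,0,0],[-0.0028,-0.0315,0,0]]]'; python3 -m crank '[[[0,0,0,0],[0,0,0,0]]]'; python3 - <<'E'
from h import *
o=get_obs();print(o['tool_pos'])
im,d=get_image("wrist"); cv2.imwrite("pics/w19.png",im[:,:,::-1])
E
```

```text
t: 19.02
tool_pos: [0.6548, 0.1242, 0.2519]
tool_rot: [-2.168, 0.098, 2.185]
contact_force: [0.0, -0.4, 0.5]
opening: 0.0427
t: 19.43
tool_pos: [0.6579, 0.1255, 0.2602]
tool_rot: [-2.182, 0.095, 2.171]
contact_force: [1.1, -0.7, 5.1]
opening: 0.0104
t: 19.85
tool_pos: [0.6552, 0.0967, 0.2602]
tool_rot: [-2.18, 0.086, 2.167]
contact_force: [2.8, 11.5, 6.4]
opening: 0.0104
t: 20.02
tool_pos: [0.6552, 0.0967, 0.2602]
tool_rot: [-2.182, 0.088, 2.168]
contact_force: [1.9, 6.7, 5.7]
opening: 0.0102
[0.6552248  0.09670658 0.26020258]
```

View pics/w19.png

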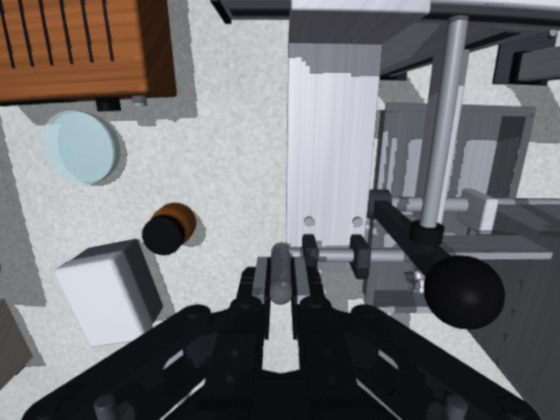

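The stem is back at y 0.0967, its home value, and it stopped against resistance (11 N). I'll release and retreat for the final checks.

```bash
python3 -m crank '[[[0,0.001,0,0],[0,0.001,0,0],[0,0.001,0,0]]]' 0.5; python3 -m crank '[[[0,0,0.035,0],[0,0,0.07,0],[0,0,0.105,0],[-0.02,0,0.115,0],[-0.05,0,0.115,0]]]'; python3 - <<'E'
from h import *
o=get_obs();print(o['tool_pos'])
im,d=get_image("wrist"); cv2.imwrite("pics/w20.png",im[:,:,::-1])
E
python3 -m crank '[[[-0.04,0,0,0],[-0.08,0.01,0,0],[-0.12,0.03,0,0],[-0.16,0.05,0,0],[-0.18,0.07,0,0]]]';python3 -m crank '[[[-0.03,0.03,0,0],[-0.05,0.06,0,0],[-0.05,0.1,0,0],[-0.05,0.14,0,0],[-0.05,0.14,0,0]]]'; python3 - <<'E'
from h import *
for n in("scene","side"):
    im,d=get_image(n); cv2.imwrite(f"pics/{n}21.png",im[:,:,::-1]); np.save(f"pics/{n}21.npy",d)
f=lambda i,s:cv2.resize(i,s,interpolation=2)
a=cv2.imread("pics/scene21.png")[150:330,150:350]; b=cv2.imread("pics/side21.png")[110:260,150:350]
w=cv2.imread("pics/w20.png")[90:300,200:480]
cv2.imwrite("pics/z21.png",np.hstack([np.vstack([f(a,(333,300)),f(b,(333,250))]),f(w,(467,550))]))
print(get_obs()['q'])
E
```

```text
t: 20.32
tool_pos: [0.6534, 0.0951, 0.2565]
tool_rot: [-2.176, 0.096, 2.178]
contact_force: [-0.7, 0.5, -0.1]
opening: 0.0425
t: 20.73
tool_pos: [0.6054, 0.0946, 0.3761]
tool_rot: [-2.183, 0.096, 2.169]
contact_force: [-0.0, -0.4, 0.8]
opening: 0.0427
[0.60541737 0.09461357 0.37608441]
t: 21.2
tool_pos: [0.4211, 0.1649, 0.3713]
tool_rot: [-2.175, 0.098, 2.177]
contact_force: [0.6, 0.4, 0.5]
opening: 0.0427
t: 21.62
tool_pos: [0.3721, 0.3096, 0.3703]
tool_rot: [-2.177, 0.088, 2.183]
contact_force: [0.2, -0.9, -0.9]
opening: 0.0425
[ 5.32858930e-01 -3.33994097e-01  1.73397498e+00 -5.66661558e-04
  1.74426916e+00  2.18842364e+00]
```

View pics/z21.png

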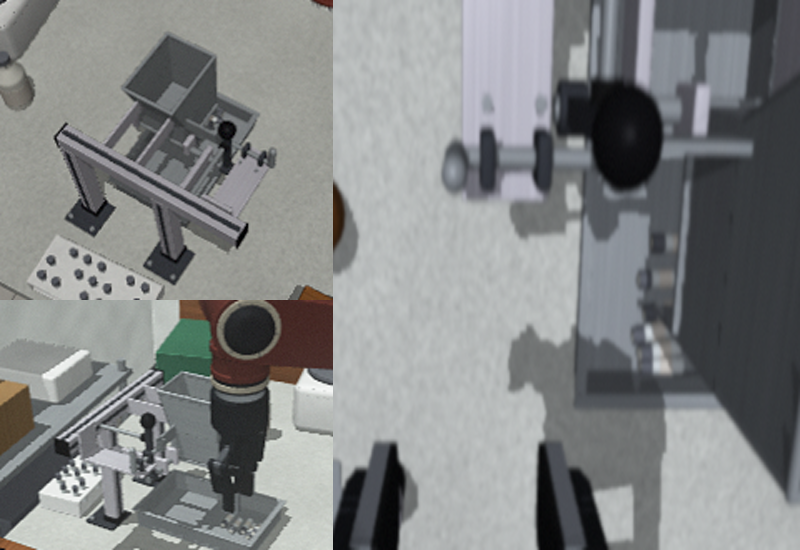

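View pics/scene21.png

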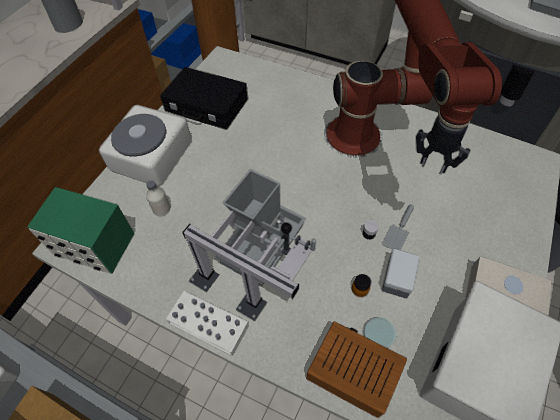

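The pictures show the door shut, the rod in front of the lever, and the bystanders in their places. I'll compare against the first pictures numerically, then hand in.

```bash
python3 - <<'E'
from h import *
H=np.array([.598,-.103]); t=-0.09; Rm=np.array([[np.cos(t),-np.sin(t)],[np.sin(t),np.cos(t)]])
a=cv2.imread("pics/scene0.png").astype(int);b=cv2.imread("pics/scene21.png").astype(int)
def diff(x0,y0,x1,y1): return (abs(a-b)[y0:y1,x0:x1].max(2)>45).sum()
for k,r in dict(ball=(275,218,300,236),stem=(305,232,320,256),jar=(350,270,375,298),lens=(360,218,380,240),tip=(383,245,420,298),spat=(383,203,416,250),dish=(362,315,398,347),bottle=(145,178,172,218)).items(): print(k,diff(*r))
c=camera_model("scene"); P=cloud(c,np.load("pics/scene21.npy")); L=(P[...,:2]-H)@Rm
c2=camera_model("side"); P2=cloud(c2,np.load("pics/side21.npy")); L2=(P2[...,:2]-H)@Rm
for P,L in((P,L),(P2,L2)):
    m=(P[...,2]>.28)&(P[...,2]<.315)&(abs(L[...,1]-.13)<.03)&(L[...,0]<.1)&(L[...,0]>-.1); print("ball top pts",m.sum(),np.median(L[m],0),P[m][:,2].max())
    m=(P[...,2]>.255)&(P[...,2]<.29)&(L[...,1]>.17)&(L[...,1]<.26)&(abs(L[...,0]-.037)<.04); print("stem",m.sum(),np.median(L[m],0))
finish_job()
E
```

```text
ball 87
stem 0
jar 0
lens 0
tip 0
spat 76
dish 0
bottle 16
ball top pts 107 [0.05556291 0.13287633] 0.3119375104475266
stem 34 [0.04034762 0.20588906]
ball top pts 72 [0.04492197 0.13581122] 0.31143357933608273
stem 36 [0.03595125 0.20634861]
the job is handed in; nothing more can be done
```

The job is done and handed in at about 22 s of the 72 s allowed; `finish_job()` gives no verdict.

1. **Tray:** I slid it by its near rim to within about 3 mm of the mouth's centre, square with the hopper.
2. **Emptying:** I drew the bolt 30 mm and swung the lever to its end stop. I then let go and looked in: the hopper was empty and all six vials lay in the tray.
3. **Closing:** On the first swing shut, the ball slipped back in the fingers and left the door about 0.12 rad open. I gripped it again and pushed until it met the stop at about 17 N. The bolt then went home against its stop.

**Final checks:**
- **Ball:** at hopper x 45 mm by one camera and 56 mm by the other. They disagree by 11 mm, but they lie either side of the shut value of 50.
- **Stem:** at y 206 mm, against 205 for home. Its patch of the scene picture matches the first one, and the wrist picture shows the rod crossing in front of the lever.
- **Other things on the table:** the patches round the jar, lens can, tip box and dish did not change. The spatula and bottle patches did (76 and 16 pixels). I think that is the arm's shadow and the moved tray, because both look unmoved, but I did not check further. The ball's patch also changed (87 pixels), probably the moved tray behind it.

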